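# Bring the stalled lids round the feed track into the nest

## Robot

A 6-joint arm with a two-finger parallel gripper is mounted at the origin on the work surface; the furniture and walls round the work are solid. World frame = base frame: x ahead of the robot, y to its left, z up, the work surface at z = 0. Lengths are in m, angles in degrees, forces in N, time in s.
With the tool pointing down it reaches from about 0.35 to 0.875 m from the base axis. Payload 15.5 kg.
Tool frame: the origin (TCP) lies at the very end of the fingers, on their centre line; the grasp point (between the pads) lies 19 mm behind it; z points along the fingers, y is the line along which they close (so a half turn about z gives the same grasp; the last joint's range is limited). The gripper opens to 85 mm and grips with 20 to 120 N. Pads are 22 mm wide; open, the fingers measure 114 mm over their backs; the gripper's body (76 mm by 85 mm) begins 54 mm behind the grasp point. The pads swing forward as they close: fully open they stand 13 mm farther back than shut.
Start: joints at [-75.888, 28.281, 77.091, -0, 74.628, -5.472], TCP at [0.209, -0.589, 0.231] pointing down, gripper open.
Joint ranges: [-166.48, 166.48], [-47.26, 123.95], [12.59, 153.08], [-70.14, 250.14], [6.76, 159.57], [-176.63, 176.63]. Speed limits (degrees/s): [108.29, 108.29, 147.25, 172.46, 172.46, 172.46].

## Interface

Orientations are given as [roll, pitch, yaw] about the fixed x, y, z axes, in that order (R = Rz(yaw) Ry(pitch) Rx(roll)).
In Python, from workcell import arm gives the robot as it stands. The module is installed in compiled form; this text tells all that it offers. Calls block until the motion is done:
- arm.move_ptp(position, orientation): joint-space move of the TCP to a pose.
- arm.move_straight(position, vel=0.15, orientation=None): straight line of the TCP; orientation=None keeps the orientation; vel is the mean speed in m/s.
- arm.movej(angles): joint-space move.
- arm.command_gripper(opening, grip_force=None): finger opening in m; grip_force is the grip in N (None keeps the last); returns when the fingers have stopped.
- arm.wait(seconds).
- arm.inverse_kinematics(position, orientation): joint angles nearest the present ones, or None.
- arm.get_obs(): the state.
- arm.read_camera(name): name is "scene" or "side" or "wrist"; returns a dict with "pixels" (384x512x3 uint8, red, green, blue), "vertical_fov" (degrees; the focal length in pixels is half the picture's height over the tangent of half this angle, whatever the lens; pixels are square), "cx", "cy" (the principal point, pixels), "R" (3x3) and "t" (3): a world point X has camera coordinates R X + t; the wrist camera has in their place "tool_from_camera" (4x4, takes a point from camera to tool coordinates, whose origin is the TCP and whose axes are the flange's). Camera axes: x right, y down, z forward; pixel columns grow to the right and rows downward; lengths in m; the calibration is good to about 2 mm. A picture is of the moment at which its call begins: read the wrist's pose just before it. There is no depth.
A pose or a line that the arm cannot do raises arm.Unreachable and nothing moves.
- arm.sign_off(): hands the job in; it is judged then, once.
The state is a dict: "t": time; "joints": joint angles; "qvel": joint speeds; "tau": joint torques, N m; "position": TCP position; "eef_rot": TCP orientation; "ft_force": force on the tool from outside, world axes, zero at the start; "ft_torque": the same for the moment, N m; "opening": finger opening in m; "grasp_force": force on a finger pad.
Only numpy, scipy, OpenCV 4.12 (cv2) and the standard library are available. Lean on these libraries where they do the work, as an engineer would, in place of code of your own. Each camera call takes 0.05 s, during which the arm holds its last target. There are 200 camera calls.

## Task

Two jar lids have stalled on the lid feed track. Run a fingertip along the open slot between the track's rods, from behind the rear lid round the bend, pushing the two lids on until the front lid has clicked past the sprung catch and sits home against the two stop pins of the nest, with the other lid closed up against it. Only push the lids, do not lift them off the track or force the rods, and leave the things standing around alone.

Things in the scene. Friction and masses are not known exactly. Their poses are not given: they have to be found in the camera images.
- lid_track: Metal lid feed track screwed to the table, J-shaped in plan: round plate (radius 158 mm) with a strip 110 mm wide, 5 mm thick, so its floor is at z = 5 mm. Origin on the table under the plate's centre, which is the centre of the bend. Lane centre line in this frame: straight along -y from the mouth to (100, 0) mm, then clockwise seen from above, radius 100, through 120 degrees to (-50, -87).
- mouth (a point): Start of the lane on its centre line, on the floor, at (100, 265) mm in the track's frame. Two guide rods (8 mm thick, top 10.5 mm above the floor) bound the lane from here on, 73 mm apart: 2 mm free on each side of a lid.
- bend_start (a point): Point of the lane's centre line at floor height where the straight ends and the bend begins, (100, 0) mm in the track's frame. Above the lids' edges two hold-down rods (6 mm thick, 15 to 21 mm above the floor) run from y = 215 mm on the straight to 48 mm short of the nest; the open slot between them, 48 mm wide on the centre line, lets a fingertip reach the floor. Nothing crosses it.
- nest (a point): Centre of the front lid's final place, at floor height (z = 5 mm): from the bend's end the lane runs straight on for 30 mm, heading (-0.866, 0.5) in the track's frame, to here, (-76, -72) mm. Just past it two upright steel pins, 10 mm thick and 16 mm high, stop the lid's rim. Open above. Nothing of the track stands higher than 28 mm above the table.
- lid_front: Black jar lid lying top up in the lane, a disc of 69 mm diameter and 12 mm height, about 14 g, sliding easily (friction about 0.2) on the polished track; it is the one nearer the bend and the nest. Origin at the centre of its underside, z up.
- lid_rear: Same black jar lid, also in the straight part of the lane, farther from the bend: the one to push. Origin at the centre of its underside, z up. At the start its centre is 125 to 175 mm before the bend, and there is a gap of 6 to 106 mm between the two lids.
- catch (a joint): Sprung catch by the nest, on the outside of the bend: a pivoted steel arm with a white roller of 14 mm diameter that sticks 7 mm into the lid's way, 24 mm before the nest. 0 rad = at rest, sprung in; it rises to about 0.2 while a lid is pushed past (under 6 N of push), then springs back behind the lid's widest part. The hand need not touch it.
- reject_lid: Bystander: a jar lid of the same size lying upside down on the table beside the strip. Origin at the centre of its underside.
- jar_a: Bystander: closed jar without label, 70 mm diameter, 116 mm high, on the table between the track's round plate and the robot. Origin at the centre of its underside.
- jar_b: Bystander: closed jar without label, same size, on the table between the catch and the robot. Origin at the centre of its underside.
- stamp: Bystander: hand stamp with a knob, 27 x 46 mm, 80 mm high, on the table to the right of the bend. Origin at the centre of its underside.
Not all that is in view belongs to the job. Leave any pink or yellow look-alike of the lid_front alone.

How it is judged:
By the outcome, as a careful person would: the job done as asked, in the order asked, and still so for the second after the job is handed in, with the robot touching nothing.
It also fails if it takes over 58 s, if anything falls off the work surface, if the arm or the gripper's body presses on something with over 40 N, if the wrist force passes 120 N, or if a joint passes its speed limit or range.

## Working session

There is one attempt and no reset: what is moved stays moved. The work goes in short steps, each a Python script; the robot and the scene stay as the last script left them, time stands still between calls to the robot, and variables do not carry over. Pictures are saved under pics/ and viewed, at most 10 in all, crops included, and the job is handed in when it is done.

```bash
mkdir -p pics
python3 - <<'E'
from workcell import arm
import cv2,numpy as np,pickle
d={}
for n in("scene","side"):
    c=arm.read_camera(n);d[n]=c
    cv2.imwrite(f"pics/{n}0.png",c["pixels"][...,::-1]);print(n,c["vertical_fov"],c["cx"],c["cy"],(-c["R"].T@c["t"]).round(3))
pickle.dump(d,open("cams.pkl","wb"))
print(arm.get_obs())
E
```

```text
scene 50.26062227410529 256.73791759680626 191.66954880752735 [-0.284  0.529  0.499]
side 57.09341510242028 253.19286691084793 196.4280390173686 [ 0.53  -0.772  0.545]
{'t': 0.1, 'joints': array([-7.58878181e+01,  2.83134427e+01,  7.71231646e+01,  5.60426402e-04,
        7.46266876e+01, -5.47065495e+00]), 'qvel': array([ 0.09454925, -0.1378107 , -0.06733474,  0.08121091, -0.07255409,
       -0.05107217]), 'tau': array([ 2.34021558e-03, -8.83589888e+01, -3.84561574e+01,  8.25030975e-05,
        5.23713228e-03, -7.96979123e-07]), 'position': array([ 0.20942214, -0.58854048,  0.23073934]), 'eef_rot': array([-1.79937045e+02, -6.57202170e-03,  1.95826844e+01]), 'ft_force': array([ 0.33424899, -0.93786985, -0.42385255]), 'ft_torque': array([ 0.01076881, -0.00792327, -0.03295647]), 'grasp_force': 0.0, 'opening': 0.08544986461782844}
```

View pics/scene0.png

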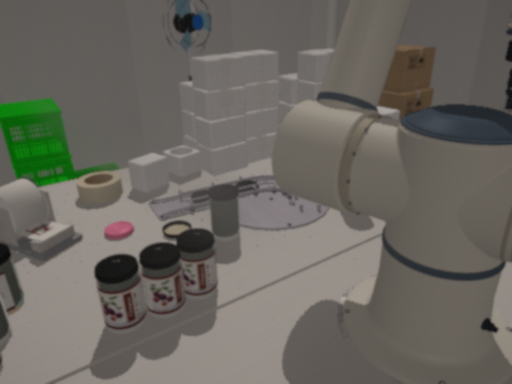

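View pics/side0.png

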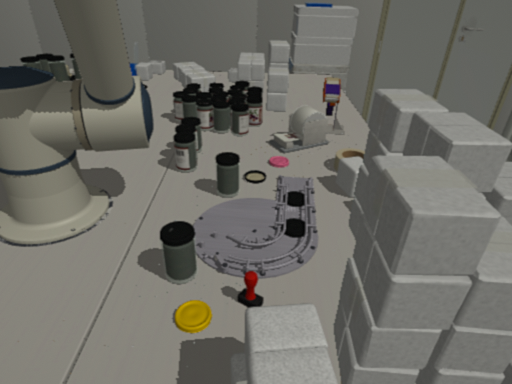

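The side view shows the plate centred at about (257,235). The black lids in the lane are at (295,199), rear, and (294,228), front. The stamp is at (251,290), the jars at (228,175) and (180,252), and the reject lid at (255,177). The yellow (193,316) and pink (279,161) look-alikes must be left alone. Next I'll cast rays, then take a look from above.

```bash
cat > h.py <<'E'
import numpy as np,cv2
from scipy.spatial.transform import Rotation as Ro
def ray(c,uv,z,pose=None):
    f=c["pixels"].shape[0]/2/np.tan(np.radians(c["vertical_fov"])/2)
    d=np.array([(uv[0]-c["cx"])/f,(uv[1]-c["cy"])/f,1.])
    if pose is None: o=-c["R"].T@c["t"];d=c["R"].T@d
    else:
        R=Ro.from_euler('xyz',pose[1],degrees=True).as_matrix();T=c["tool_from_camera"]
        o=R@T[:3,3]+pose[0];d=R@T[:3,:3]@d
    return o+d*(z-o[2])/d[2]
E
python3 - <<'E'
from h import *;import pickle
d=pickle.load(open("cams.pkl","rb"));c=d["side"]
for n,uv,z in [("plateL",(193,235),.005),("plateR",(319,235),.005),("top",(245,200),.005),("bot",(262,271),.005),("rear",(295,199),.017),("front",(294,228),.017),("stripend",(295,178),.005),("jarA top",(228,159),.116),("jarB",(178,233),.116),("stamp",(251,300),.0),("nest?",(235,240),.005),("boxes",(375,180),.0),("boxtop",(400,100),.15),("box2",(285,310),.1)]:
    print(n,ray(c,uv,z).round(3))
from workcell import arm
w=arm.read_camera("wrist");print(w["tool_from_camera"].round(3),w["vertical_fov"])
E
```

```text
plateL [ 0.386 -0.092  0.005]
plateR [ 0.696 -0.079  0.005]
top [0.508 0.073 0.005]
bot [ 0.554 -0.21   0.005]
rear [0.649 0.066 0.017]
front [ 0.634 -0.069  0.017]
stripend [0.662 0.21  0.005]
jarA top [0.459 0.106 0.116]
jarB [ 0.386 -0.227  0.116]
stamp [ 0.532 -0.287  0.   ]
nest? [ 0.49  -0.107  0.005]
boxes [0.92 0.22 0.  ]
boxtop [1.091 0.595 0.15 ]
box2 [ 0.585 -0.394  0.1  ]
[[-0.    -0.949 -0.314  0.081]
 [ 1.    -0.     0.    -0.001]
 [-0.    -0.314  0.949 -0.144]
 [ 0.     0.     0.     1.   ]] 61.515865700520436
```

Run:
```python
from workcell import arm
from h import *;import pickle
p=arm.get_obs()["position"]
arm.move_straight([p[0],p[1],.37],vel=.2)
arm.move_ptp([.60,.04,.34],[180,0,0])
arm.command_gripper(0.0,20)
arm.wait(.3)
o=arm.get_obs();w=arm.read_camera("wrist")
pickle.dump((w,(o["position"],o["eef_rot"])),open("w1.pkl","wb"))
cv2.imwrite("pics/w1.png",cv2.resize(w["pixels"][...,::-1],(800,600),interpolation=cv2.INTER_CUBIC))
print(o["t"],o["joints"].round(1),o["position"],o["eef_rot"],o["opening"])
```

```text
4.675 [-1.9 21.6 71.1  0.  87.3 88.1] [0.60001353 0.03999867 0.34001238] [-1.79999371e+02 -2.72641267e-03 -1.75752647e-03] -0.00010935862235851044
```

View pics/w1.png

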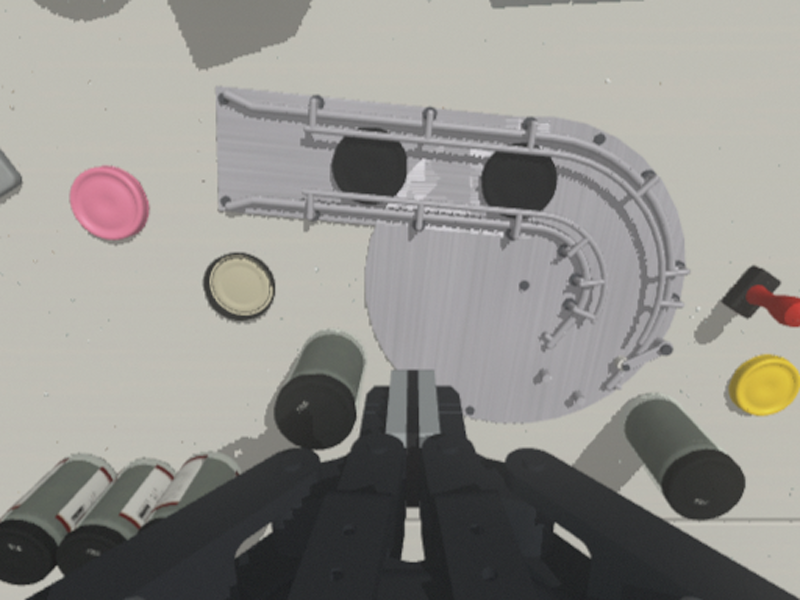

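The overhead view (800x600 px) shows the track with the rear lid at (369,165), the front lid at (519,179) and the catch near (640,357). The lids between the rods are the only black ones lying top up. The reject lid (240,286), the pink lid (109,203) and the yellow lid (765,385) are off the track. Next I'll fit the track outline and the lids.

Run:
```python
from h import *;import pickle
from scipy.optimize import least_squares
w,pose=pickle.load(open("w1.pkl","rb"))
I=w["pixels"].astype(int)
m=((I[...,2]-I[...,0])>1).astype(np.uint8)
m[:, :]&=(I.sum(2)>150).astype(np.uint8)
m=cv2.morphologyEx(m,cv2.MORPH_OPEN,np.ones((3,3)));m=cv2.morphologyEx(m,cv2.MORPH_CLOSE,np.ones((9,9)))
cs,_=cv2.findContours(m,cv2.RETR_EXTERNAL,cv2.CHAIN_APPROX_NONE);c=max(cs,key=cv2.contourArea)[:,0]
print(cv2.boundingRect(c),cv2.contourArea(c))
P=np.array([ray(w,p,.005,pose)[:2] for p in c])
def loc(P,v):
    c,s=np.cos(v[2]),np.sin(v[2]);d=P-v[:2];return np.c_[c*d[:,0]+s*d[:,1],-s*d[:,0]+c*d[:,1]]
def res(v):
    L=loc(P,v);a=np.hypot(*L.T)-.158
    q=np.abs(L-[.100,.1325+v[3]/2])-[.055,.1325+v[3]/2]
    b=np.hypot(*np.maximum(q,0).T)+np.minimum(q.max(1),0)
    return np.minimum(a,b)
r=least_squares(res,[.54,-.075,-.1,0.],loss="soft_l1",f_scale=.001)
print(r.x[:2],np.degrees(r.x[2]),r.x[3],np.percentile(abs(res(r.x)),[50,80,95]))
np.save("track.npy",r.x[:3])
b=(I.max(2)<70).astype(np.uint8);b[int(235*.64):]=0;b=cv2.morphologyEx(b,cv2.MORPH_OPEN,np.ones((5,5)))
v=I[...,::-1].astype(np.uint8).copy();
cs,_=cv2.findContours(b,cv2.RETR_EXTERNAL,cv2.CHAIN_APPROX_NONE)
for k in cs:
    if cv2.contourArea(k)<300: continue
    L=loc(np.array([ray(w,p,.017,pose)[:2] for p in k[:,0]]),r.x)*1000
    print("lid track mm",L.min(0).round(1),L.max(0).round(1),(L.min(0)+L.max(0))/2)
f=192/np.tan(np.radians(w["vertical_fov"])/2)
R=Ro.from_euler('xyz',pose[1],degrees=True).as_matrix();T=w["tool_from_camera"]
def proj(l,z):
    cc,s=np.cos(r.x[2]),np.sin(r.x[2]);X=np.array([r.x[0]+cc*l[0]-s*l[1],r.x[1]+s*l[0]+cc*l[1],z])
    q=T[:3,:3].T@(R.T@(X-pose[0])-T[:3,3]);return int(w["cx"]+f*q[0]/q[2]),int(w["cy"]+f*q[1]/q[2])
for l in [(.1,y) for y in np.arange(0,.27,.03)]+[(.1*np.cos(a),-.1*np.sin(a)) for a in np.linspace(0,2.094,7)]+[(-.076,-.072)]: cv2.circle(v,proj(l,.005),1,(0,0,255),-1)
cv2.drawContours(v,[c],-1,(0,255,0),1)
cv2.imwrite("pics/o1.png",cv2.resize(v[40:290,100:460],(800,556)))
```

```text
(234, 236, 71, 62) 2475.5
[ 0.57874952 -0.09542926] 82.47769500604397 -0.01505979806385227 [0.00882336 0.0188609  0.04699936]
lid track mm [ 13.  -75.5] [ 80.  -26.8] [ 46.53603092 -51.15084441]
lid track mm [149.4 -70.4] [215.1 -22. ] [182.27387651 -46.17708308]
```

View pics/o1.png

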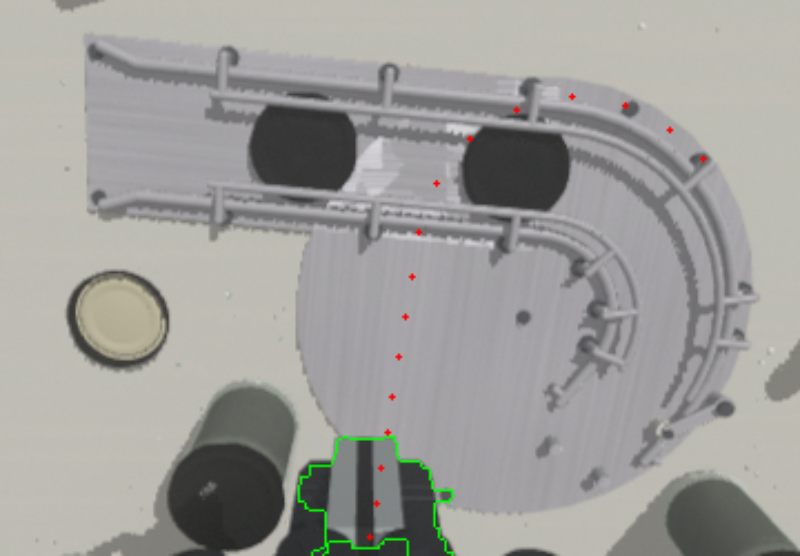

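The mask caught the fingers instead of the plate. I'll check the colours, fix the threshold and mask out the gripper area.

```bash
cat > fit.py <<'E'
from h import *;import pickle
from scipy.optimize import least_squares
w,pose=pickle.load(open("w1.pkl","rb"))
I=cv2.GaussianBlur(w["pixels"],(3,3),0).astype(int)
print(I[170,270],I[200,250],I[110,150],I[200,200],I[70,200])
g=I[...,2]-I[...,0]
m=((g>-6)&(I.sum(2)>150)).astype(np.uint8);m[232:,225:300]=0;m[280:]=0
m=cv2.morphologyEx(m,cv2.MORPH_OPEN,np.ones((3,3)))
n,lab,st,_=cv2.connectedComponentsWithStats(m);m=(lab==1+st[1:,4].argmax()).astype(np.uint8)
cs,_=cv2.findContours(m,cv2.RETR_EXTERNAL,cv2.CHAIN_APPROX_NONE);c=max(cs,key=cv2.contourArea)[:,0]
c=c[~((c[:,1]>222)&(c[:,0]>215)&(c[:,0]<308))]
print(cv2.boundingRect(c))
P=np.array([ray(w,p,.005,pose)[:2] for p in c])
def loc(P,v):
    c,s=np.cos(v[2]),np.sin(v[2]);d=P-v[:2];return np.c_[c*d[:,0]+s*d[:,1],-s*d[:,0]+c*d[:,1]]
def res(v):
    L=loc(P,v);a=np.hypot(*L.T)-.158
    q=np.abs(L-[.100,.1325+v[3]/2])-[.055,.1325+v[3]/2]
    b=np.hypot(*np.maximum(q,0).T)+np.minimum(q.max(1),0)
    return np.minimum(a,b)
r=least_squares(res,[.54,-.075,-.1,0.],loss="soft_l1",f_scale=.001)
print(r.x[:2],np.degrees(r.x[2]),r.x[3],np.percentile(abs(res(r.x)),[50,80,95]))
np.save("track.npy",r.x[:3])
b=(I.max(2)<70).astype(np.uint8);b[150:]=0;b=cv2.morphologyEx(b,cv2.MORPH_OPEN,np.ones((5,5)))
v=w["pixels"][...,::-1].copy()
cs,_=cv2.findContours(b,cv2.RETR_EXTERNAL,cv2.CHAIN_APPROX_NONE)
for k in cs:
    if cv2.contourArea(k)<300: continue
    L=loc(np.array([ray(w,p,.017,pose)[:2] for p in k[:,0]]),r.x)*1000
    print("lid track mm",L.min(0).round(1),L.max(0).round(1),(L.min(0)+L.max(0))/2)
f=192/np.tan(np.radians(w["vertical_fov"])/2)
R=Ro.from_euler('xyz',pose[1],degrees=True).as_matrix();T=w["tool_from_camera"]
def proj(l,z):
    cc,s=np.cos(r.x[2]),np.sin(r.x[2]);X=np.array([r.x[0]+cc*l[0]-s*l[1],r.x[1]+s*l[0]+cc*l[1],z])
    q=T[:3,:3].T@(R.T@(X-pose[0])-T[:3,3]);return int(w["cx"]+f*q[0]/q[2]),int(w["cy"]+f*q[1]/q[2])
for l in [(.1,y) for y in np.arange(0,.27,.03)]+[(.1*np.cos(a),-.1*np.sin(a)) for a in np.linspace(0,2.094,7)]+[(-.076,-.072)]: cv2.circle(v,proj(l,.005),1,(0,0,255),-1)
for p in c: v[p[1],p[0]]=(0,255,0)
cv2.imwrite("pics/o2.png",cv2.resize(v[40:290,100:460],(800,556)))
E
python3 fit.py
```

```text
[163 162 165] [163 161 165] [165 164 167] [189 187 179] [162 160 163]
(138, 55, 303, 216)
[ 0.53376474 -0.06995633] -5.482879809027064 0.034756970540884315 [0.00041425 0.00079986 0.00213509]
lid track mm [77.1 -9. ] [123.5  57. ] [100.34143513  24.01564162]
lid track mm [ 77.  128.1] [123.4 192.1] [100.19630358 160.08617684]
```

View pics/o2.png

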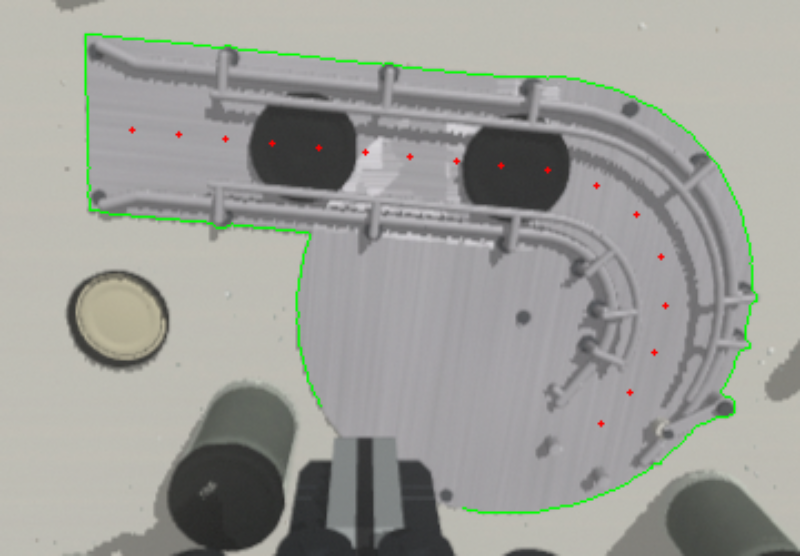

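The fit is good: median error 0.4 mm, and the projected centre line follows the lane. In the track frame the front lid is at y=24 mm and the rear lid at y=160 mm. I'll descend behind the rear lid at y≈218 mm and push.

```bash
cat >> h.py <<'E'
from scipy.optimize import brentq
RB=.1;AE=np.radians(120)
def lane(s):   # s from bend start -> track xy, heading angle turned
    if s<0: return np.array([.1,-s]),0.
    a=min(s/RB,AE);p=RB*np.array([np.cos(a),-np.sin(a)])
    return p+max(s-RB*AE,0)*np.array([-.866,.5]),a
def back(s,d): return brentq(lambda u:np.linalg.norm(lane(u)[0]-lane(s)[0])-d,s-2*d,s-d*.5)
def world(s,z):
    v=np.load("track.npy");p,a=lane(s);c,n=np.cos(v[2]),np.sin(v[2])
    return [v[0]+c*p[0]-n*p[1],v[1]+n*p[0]+c*p[1],z],[180,0,90+np.degrees(v[2]-a)]
def hd(s):
    v=np.load("track.npy");t=v[2]-np.pi/2-lane(s)[1];return np.array([np.cos(t),np.sin(t)])
S_N=RB*AE+.030;S_R=back(S_N,.069);S_T=back(S_R,.0345+.011)
E
python3 - <<'E'
from h import *
from workcell import arm
print(S_N,S_R,S_T)
for s in np.linspace(-.218,S_T+.01,15):
    p,o=world(s,.01); q=arm.inverse_kinematics(p,o); print(q is not None and np.round(q,0))
p,o=world(-.218,.12);arm.move_ptp(p,o)
f0=arm.get_obs()["ft_force"]
for z in(.04,.03,.024,.018,.014,.010):
    arm.move_straight([p[0],p[1],z],vel=.08); ob=arm.get_obs(); df=ob["ft_force"]-f0
    print(z,ob["position"][2].round(4),df.round(2),ob["t"])
    if abs(df).max()>4: break
w=arm.read_camera("side");cv2.imwrite("pics/s1.png",cv2.resize(w["pixels"][120:290,180:360,::-1],(800,756))[:600])
E
```

```text
0.23943951023931953 0.16984753807326095 0.12394562015603511
[ 7. 46. 81. -0. 53. 12.]
[ 5. 46. 82. -0. 52. 10.]
[ 2. 45. 83. -0. 52.  8.]
[ 0. 45. 84. -0. 51.  6.]
[-2. 45. 85. -0. 51.  4.]
[-4. 45. 85. -0. 50.  1.]
[-6. 44. 85. -0. 50. -1.]
[-9. 44. 86. -0. 50. -3.]
[-11.  44.  86.  -0.  50.  -6.]
[-13.  44.  86.  -0.  50.  -3.]
[-16.  44.  86.  -0.  50.   9.]
[-18.  44.  88.  -0.  49.  21.]
[-20.  43.  90.  -0.  47.  34.]
[-22.  42.  92.  -0.  45.  46.]
[-23.  41.  96.  -0.  43.  59.]
0.04 0.0406 [ 0.56  0.58 -1.38] 7.125
0.03 0.0294 [ 0.22  0.65 -1.33] 7.4
0.024 0.0236 [-0.18  0.13 -0.33] 7.65
0.018 0.0176 [ 0.28  0.59 -0.19] 7.9
0.014 0.0138 [ 0.55  0.07 -0.71] 8.15
0.01 0.0097 [ 0.04  0.05 -0.64] 8.4
```

Run:
```python
from h import *
from workcell import arm
f0=arm.get_obs()["ft_force"]
S=np.r_[np.arange(-.19,-.001,.03),np.arange(0,S_T-.012,.01)]
log=[]
for s in S:
    p,o=world(s,.010);arm.move_straight(p,vel=.06,orientation=o)
    ob=arm.get_obs();d=ob["ft_force"]-f0;f=-d[:2]@hd(s);log.append((round(s,3),round(f,1),round(d[2],1),round(ob["t"],1)))
    if abs(d).max()>10: print("stop");break
print(log)
w=arm.read_camera("side");cv2.imwrite("pics/s2.png",cv2.resize(w["pixels"][160:290,170:350,::-1],(800,578),interpolation=cv2.INTER_CUBIC))
```

```text
[(np.float64(-0.19), np.float64(0.5), np.float64(-0.5), 9.1), (np.float64(-0.16), np.float64(-0.5), np.float64(-1.0), 9.7), (np.float64(-0.13), np.float64(-0.6), np.float64(-1.3), 10.4), (np.float64(-0.1), np.float64(0.3), np.float64(-1.3), 11.0), (np.float64(-0.07), np.float64(-0.1), np.float64(-0.0), 11.7), (np.float64(-0.04), np.float64(-0.5), np.float64(-0.7), 12.3), (np.float64(-0.01), np.float64(-0.1), np.float64(-0.2), 13.0), (np.float64(0.0), np.float64(0.1), np.float64(-1.2), 13.3), (np.float64(0.01), np.float64(-0.5), np.float64(0.0), 13.6), (np.float64(0.02), np.float64(-0.2), np.float64(-0.7), 13.9), (np.float64(0.03), np.float64(-0.9), np.float64(0.0), 14.2), (np.float64(0.04), np.float64(-0.4), np.float64(0.2), 14.6), (np.float64(0.05), np.float64(-0.8), np.float64(0.0), 14.9), (np.float64(0.06), np.float64(-0.5), np.float64(-0.3), 15.2), (np.float64(0.07), np.float64(-1.2), np.float64(0.1), 15.5), (np.float64(0.08), np.float64(0.4), np.float64(0.1), 15.8), (np.float64(0.09), np.float64(-1.3), np.float64(-0.4), 16.1), (np.float64(0.1), np.float64(-0.6), np.float64(-0.9), 16.4), (np.float64(0.11), np.float64(-0.4), np.float64(-1.1), 16.8)]
```

View pics/s2.png

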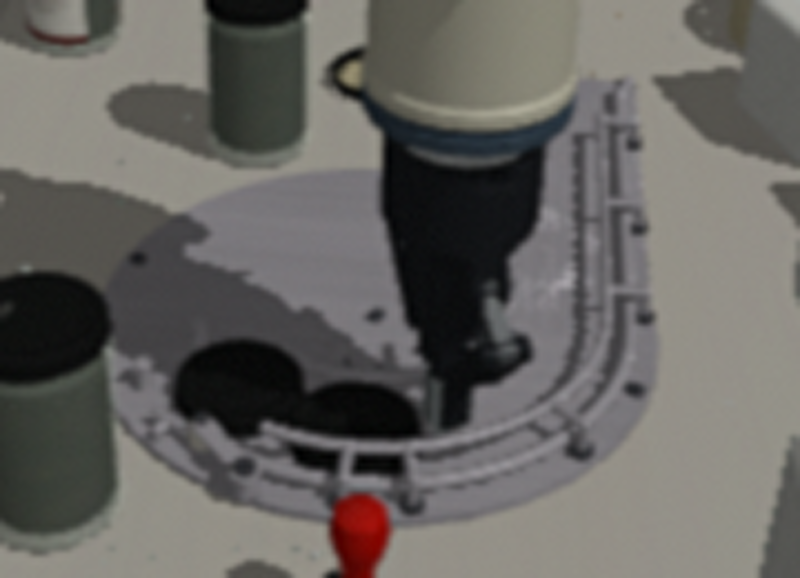

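In the crop the front lid is at (238,388), about to reach the catch. The rear lid is touching it at (360,420) and the fingertip is behind at (440,400). I'll push on in small steps with force watching.

Run:
```python
from h import *
from workcell import arm
log=[];s=.110;f0=arm.get_obs()["ft_force"]
while s<S_T+.012:
    s+=.0015;p,o=world(s,.010);arm.move_straight(p,vel=.03,orientation=o)
    ob=arm.get_obs();d=ob["ft_force"]-f0;f=-d[:2]@hd(s);log.append((round(float(s-S_T)*1000,1),round(float(f),1)))
    if f<-25 or f>25: break
    if s>S_T-.002 and abs(f)>9: break
print(log,ob["t"],d.round(1))
w=arm.read_camera("side");cv2.imwrite("pics/s3.png",cv2.resize(w["pixels"][200:290,170:295,::-1],(800,576),interpolation=cv2.INTER_CUBIC))
```

```text
[(-12.4, -0.4), (-10.9, -0.2), (-9.4, -0.2), (-7.9, -1.4), (-6.4, 0.7), (-4.9, -0.8), (-3.4, -0.4), (-1.9, -0.6), (-0.4, -0.5), (1.1, 4.1), (2.6, 8.3), (4.1, 13.8)] 19.8167 [13.1  5.1  0.4]
```

View pics/s3.png

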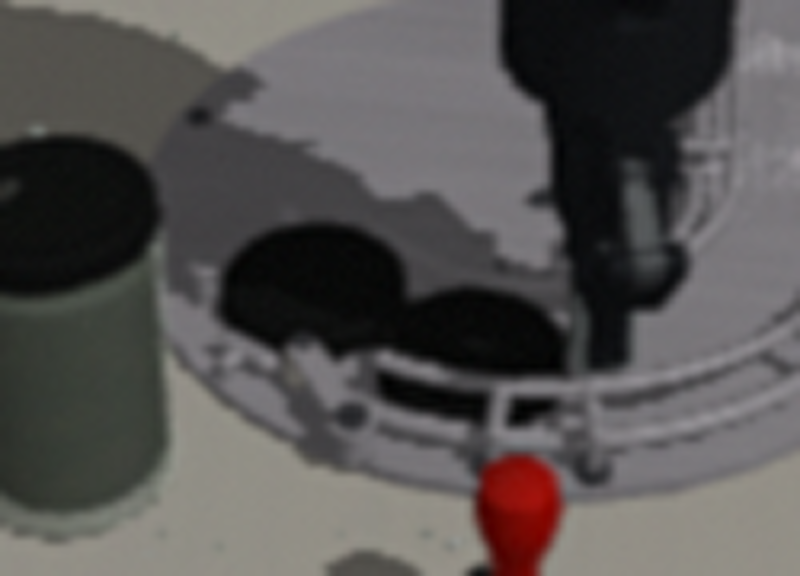

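Force climbs steeply at the predicted end position, +1 to +4 mm. The crop shows the front lid at (312,285), past the roller at (300,360) and against the pin at (205,285), with the rear lid touching it. I'll back off, lift and check from above.

Run:
```python
from h import *
from workcell import arm;import pickle
s=S_T-.018;p,o=world(s,.010);arm.move_straight(p,vel=.05,orientation=o)
p[2]=.15;arm.move_straight(p,vel=.1)
arm.move_ptp([.60,-.04,.34],[180,0,0]);arm.wait(.3)
ob=arm.get_obs();w=arm.read_camera("wrist");pose=(ob["position"],ob["eef_rot"])
v=np.load("track.npy");c,n=np.cos(v[2]),np.sin(v[2])
I=cv2.GaussianBlur(w["pixels"],(3,3),0)
b=(I.max(2)<62).astype(np.uint8)
b=cv2.morphologyEx(b,cv2.MORPH_OPEN,np.ones((3,3)))
cs,_=cv2.findContours(b,cv2.RETR_EXTERNAL,cv2.CHAIN_APPROX_NONE)
for k in cs:
    if cv2.contourArea(k)<300: continue
    (x,y),r=cv2.minEnclosingCircle(k);d=ray(w,(x,y),.017,pose)[:2]-v[:2]
    print((x,y),r,"track mm",(1000*np.array([c*d[0]+n*d[1],-n*d[0]+c*d[1]])).round(1))
print("expect",lane(S_N)[0],lane(S_R)[0],ob["t"],cv2.imwrite("pics/w2.png",cv2.resize(w["pixels"][60:300,150:470,::-1],(800,600),interpolation=cv2.INTER_CUBIC)))
```

```text
(140.5, 263.5) 25.739173889160156 track mm [-158.8  219.2]
(253.0, 360.0) 254.0434112548828 track mm [-343.8   17.4]
(334.5, 213.0) 41.90773391723633 track mm [-39.5 -84.4]
expect [-0.07598    -0.07160254] [-0.01273324 -0.09918601] 23.2167 True
```

View pics/w2.png

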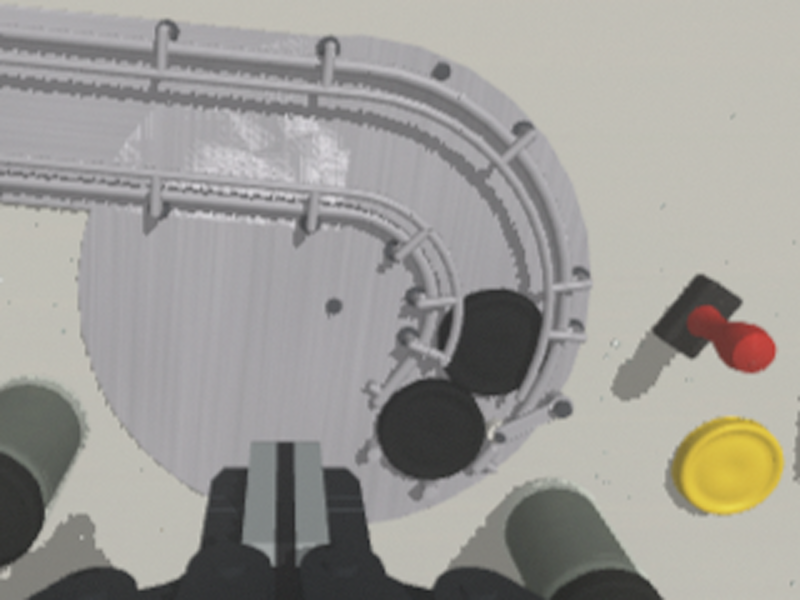

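The view shows the front lid at crop (431,428) by the pins (368,465) and (418,490), with the rear lid touching it at (497,342). I'll compute the front centre exactly.

Run:
```python
from h import *
from workcell import arm
ob=arm.get_obs();w=arm.read_camera("wrist");pose=(ob["position"],ob["eef_rot"])
v=np.load("track.npy");c,n=np.cos(v[2]),np.sin(v[2])
for u in [(431,428),(497,342),(493,432)]:
    d=ray(w,(150+u[0]*.4,60+u[1]*.4),.017 if u[0]!=493 else .015,pose)[:2]-v[:2];print(u,(1000*np.array([c*d[0]+n*d[1],-n*d[0]+c*d[1]])).round(1))
```

```text
(431, 428) [-72.2 -70.3]
(497, 342) [ -10.8 -101.8]
(493, 432) [ -72.1 -110.7]
```

The nest is at (-76,-72) mm. My eyeballed centre is pulled about 3 mm toward the camera, because the lid's near silhouette is its bottom edge. Correcting for that puts the front lid at about (-75,-70.5), home within measurement error. The lids are 69 mm apart, so they touch.

```bash
python3 -c "
from workcell import arm
print(arm.sign_off(),arm.get_obs()['t'])"
```

```text
the job is handed in; nothing more can be done
the job is handed in; nothing more can be done
```

I pushed both lids round the bend and handed the job in at about 23 s: the front lid is past the catch and home against the stop pins (within about 2 mm by camera), with the rear lid closed up against it and nothing else touched.

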